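# Draw a notched hygiene slide along a sprung strip and present its label

### The arm

A 6-joint arm with a two-finger parallel gripper is mounted at the origin on a cart in front of the work surface, level with it; the furniture and walls round the work are solid. World frame = base frame: x ahead of the robot, y to its left, z up, the work surface at z = 0. Lengths are in m, angles in rad, forces in N, time in s.
With the tool pointing down it reaches from about 0.25 to 0.725 m from the base axis. Payload 4 kg.
Tool frame: the origin (TCP) lies on the centre line of the jaws, within the pads' length; the fingertips stand ahead of it and the grasp point (between the pads) lies 3 mm ahead of it (bot.tcp_to_tips is the z of the fingertips in the tool frame, in m); z points along the fingers, y is the line along which they close (so a half turn about z gives the same grasp; the last joint's range is limited). The gripper opens to 85 mm and grips with 20 to 120 N. Pads are 22 mm wide; open, the fingers measure 114 mm over their backs; the gripper's body (76 mm by 85 mm) begins 54 mm behind the grasp point. The pads swing forward as they close: fully open they stand 13 mm farther back than shut.
Start: joints at [1.158, 0.241, 0.005, 1.335, 0, 1.571], TCP at [0.201, 0.458, 0.253] pointing down, gripper open.
Joint ranges: [-2.72, 2.72], [-1.05, 1.87], [-1.09, 1.28], [-1.99, 2.15], [-1.42, 1.44], [-3.14, 3.14]. Speed limits (rad/s): [2.79, 2.79, 3.14, 3.14, 3.14, 3.14].

### API

Orientations are given as a unit quaternion [x, y, z, w].
In Python, from workcell import telemetry, camera, camera_params, ticket, boxes_of, cut_out, spot_point, bot gives the robot as it stands.
- The arm moves only by the shell command python3 -m creep 'ROWS'. ROWS is text: rows parted by semicolons, each of 5 numbers parted by spaces: the opening, from 0 (shut) to 1 (fully open), then the shift along the tool's x, y, z in units of 150 mm (1.0 is 150 mm), then the turn about the tool's z in units of 180 degrees (1.0 is 180 degrees). In form: claw x y z turn; .... A call has 1 to 12 rows; each row is the pose to reach, as a shift and turn from the pose commanded when the call began, along the tool's axes at that moment, turning the shorter way round; what a row does not reach only later rows make up. A row lasts 1/8 s, in which the tool goes at most 62.5 mm and 10.7 degrees, less where a joint would pass 70% of its speed; a pose out of reach is approached as far as the arm can. A call with a number of a shift or a turn outside -1 to 1 is refused whole. A call with a gripper value outside its range is refused whole. The fingers move at their own pace and stop on an object; the grip force is fixed at half the most. Time passes only in rows, so rows that repeat a pose let the fingers close. It gives the time, the measured TCP pose, the force, the opening and the grip force at its end, in the units of the state.
- telemetry.get_obs(): the state, without advancing time (a new reading comes with each control period).
- camera(name): name is "scene" or "top" or "wrist"; returns the picture (400x640x3 uint8, red, green, blue); there is no depth.
- camera_params(name): a dict with "camera_matrix" (3x3 intrinsics, pixels), "k1" (the pictures are not rectified: a ray, as slopes to the right and down, at radius r is drawn at 1 + k1 r^2 times it, then the intrinsics apply), "eye" and "attitude" of the camera in the world. Camera axes: x right, y down, z forward; pixel columns grow to the right and rows downward; lengths in m; the calibration is good to about 2 mm. A picture is of the moment at which its call begins: read the wrist's pose just before it. camera_params takes no time and is no camera call; for the wrist camera it gives the pose at the moment of the call.
- ticket.job_done(): hands the job in; it is judged then, once.
Trained networks look in the newest picture that a camera, given by its name, has taken for a name from the list of things; names that differ only in an ending like _2 or _b are one class to them, and where a whole thing is asked for, a point or a joint stands for the part that bears it (a point fixed in the world has none). Each returns a list of dicts, best first, with "conf" (0 to 1); they miss things now and then, are a little off and sometimes report something else, mostly with a low value. They report only what shows in the picture. A call takes as long as a camera call. They do not tell look-alikes from the thing itself.
- boxes_of(thing, camera): "at" ([x, y, z] in m, in world coordinates, good to about 4 mm: the middle of the surface that is visible of it).
- cut_out(thing, camera): "pixels" (400x640 bool, what is visible of it).
- spot_point(thing, camera): "at" ([x, y, z] in m, in world coordinates, good to about 4 mm: a listed point, or the origin of a listed thing).
The state is a dict: "clock": time; "joint_pos": joint angles; "joint_vel": joint speeds; "tau": joint torques, N m; "eef_pos": TCP position; "tool_rot": TCP orientation; "ft_force": force on the tool from outside, world axes, zero at the start; "ft_torque": the same for the moment, N m; "grip_width": finger opening in m; "grasp_force": force on a finger pad.
Only numpy, scipy, OpenCV 4.12 (cv2) and the standard library are available. Lean on these libraries where they do the work, as an engineer would, in place of code of your own. Each camera call takes 0.05 s, during which the arm holds its last target. There are 200 camera calls.

### The job

Take the one hygiene slide that has a notched corner out of the rack, gripping it by its plain end only (never touch the notched label end with the fingers), and leave the two blank slides in the rack. Draw its lower long edge, set lengthwise on the sprung steel strip, from the strip's left end area to its right end area in one steady pass, keeping the strip pressed down about 4 mm all along and never near its stop. Then present it: hold it still well above the table (at least 15 cm), in front of the waffle irons, tipped so that the label face looks up at about 45 degrees or flatter, and finish while still holding it like that.

Things in the scene. Friction and masses are not known exactly. Their poses are not given: they have to be found in the camera images.
- slide: white plastic plate, 80 g, standing free in any rack slot: 100 mm long (x), 8 thick (y), 60 high (z). Origin: centre of its lower long edge (5 mm above the table in the rack). As it stands z is up; +x points to the label end, +y is the label face's outward normal. Plain end x = -50 to +5 mm, same grey field on both faces: grip it there from above across the 8 mm
- label_end: label end of that slide, x = +5 to +50 mm, rigidly part of it, same origin and axes; fingers must never touch it. Its upper corner has a square notch 12 x 12 mm. A paper label 34 x 34 mm with three ruled lines is on its +y face only: seen squarely from the label side of the standing slide, the notch is at top left
- blank_a: a blank slide of the same size and axes, without notch or label, in another rack slot, free; stays in the rack
- blank_b: a second such blank slide in the third slot, free; stays in the rack
- rack: fixed metal rack, 124 mm (x) by 150 mm (y), 20 mm high; three slots along its x at y = -50, 0, +50 mm, 10 mm wide and 15 mm deep with a floor 5 mm above the table, closed at both ends. Origin: centre of its underside. It may stand at any yaw
- strip_base: fixed grey base of the sprung strip, 56 mm (x) by 270 mm (y), 12 mm high; origin at the centre of its underside, +y along it to its left end as seen from the robot (it is turned at most 0.35 rad from the robot's left)
- strip_mid (a point): middle of the top face of the flat steel strip (34 mm in x, 240 mm in y) on springs over the base; 34 mm above the table when free; axes as strip_base, moves down with the strip. The slide's centre passes along the strip's middle line from 45 mm or more left (+y) of this point to 45 mm or more right (-y), either end of the slide leading
- test_strip (a joint): how far the strip is pressed straight down, m: 0 free, 0.010 at the stop. It begins to give at about 1.2 N and rises by 0.8 N per mm, so 4 mm takes about 4.5 N
Things that resemble listed ones, but are neither listed nor needed, are in the scene too. What is shaped like the blank_a but pink is not meant.

How it is judged:
On the way, in this order (a step that is already met when the one before it is completed fails the run):
1. the notched slide is lifted clear of the rack (height (world z) of slide above 0.05 m and contact force between the fingers and slide above 1 N), for 0.1 s.
2. its lower edge presses the strip 1 to 8 mm down, lengthwise (within 0.3 rad), slide centre at least 45 mm left of the middle (value of joint test_strip between 0.001 and 0.008 m and y of slide in the frame of strip_mid above 0.045 m and z of slide in the frame of strip_mid between -0.006 and 0.006 m and x of slide in the frame of strip_mid between -0.02 and 0.02 m and angle between the x axis of slide and the y axis of strip_mid, either way round below 0.3 rad and contact force between the fingers and slide above 1 N), for 0.05 s.
3. still pressing so, centre 15 to 30 mm left of the middle (value of joint test_strip between 0.001 and 0.008 m and y of slide in the frame of strip_mid between 0.015 and 0.03 m and z of slide in the frame of strip_mid between -0.006 and 0.006 m and x of slide in the frame of strip_mid between -0.02 and 0.02 m and angle between the x axis of slide and the y axis of strip_mid, either way round below 0.3 rad and contact force between the fingers and slide above 1 N).
4. still pressing so, centre 0 to 14 mm left of the middle (value of joint test_strip between 0.001 and 0.008 m and y of slide in the frame of strip_mid between 0 and 0.014 m and z of slide in the frame of strip_mid between -0.006 and 0.006 m and x of slide in the frame of strip_mid between -0.02 and 0.02 m and angle between the x axis of slide and the y axis of strip_mid, either way round below 0.3 rad and contact force between the fingers and slide above 1 N).
5. still pressing so, centre 5 to 20 mm right of the middle (value of joint test_strip between 0.001 and 0.008 m and y of slide in the frame of strip_mid between -0.02 and -0.005 m and z of slide in the frame of strip_mid between -0.006 and 0.006 m and x of slide in the frame of strip_mid between -0.02 and 0.02 m and angle between the x axis of slide and the y axis of strip_mid, either way round below 0.3 rad and contact force between the fingers and slide above 1 N).
6. still pressing so, centre 25 to 40 mm right of the middle (value of joint test_strip between 0.001 and 0.008 m and y of slide in the frame of strip_mid between -0.04 and -0.025 m and z of slide in the frame of strip_mid between -0.006 and 0.006 m and x of slide in the frame of strip_mid between -0.02 and 0.02 m and angle between the x axis of slide and the y axis of strip_mid, either way round below 0.3 rad and contact force between the fingers and slide above 1 N).
7. still pressing so, centre at least 45 mm right of the middle (value of joint test_strip between 0.001 and 0.008 m and y of slide in the frame of strip_mid below -0.045 m and z of slide in the frame of strip_mid between -0.006 and 0.006 m and x of slide in the frame of strip_mid between -0.02 and 0.02 m and angle between the x axis of slide and the y axis of strip_mid, either way round below 0.3 rad and contact force between the fingers and slide above 1 N).
At the end, for the whole second after the job is handed in: the slide is held still in the fingers by its plain end, its lower edge's centre more than 15 cm above the table and nearer than x = 0.66 m, the label face's normal within 1.0 rad (57 degrees) of straight up, the strip free, both blanks in the rack (height (world z) of slide above 0.15 m and angle between slide's own y axis and vertical below 1 rad and contact force between the fingers and slide above 1 N and linear speed of slide below 0.03 m/s and world x of slide below 0.66 m and value of joint test_strip below 0.001 m and distance between each of blank_a, blank_b and rack below 0.065 m and height (world z) of each of blank_a, blank_b below 0.02 m); the arm keeps its last pose, push and grip.
It fails at once if the fingers touch the label end (contact force between the fingers and label_end above 0.3 N).
It fails at once if the strip is pressed to its stop (9 mm or more) (value of joint test_strip above 0.009 m).
It fails at once if a blank slide is moved more than 20 mm (distance of any of blank_a, blank_b from where it was at the start of the episode above 0.02 m).
It also fails if it takes over 48 s, if anything falls off the work surface, if the arm or the gripper's body presses on something with over 40 N, if the wrist force passes 120 N, or if a joint passes its speed limit or range.

## Working session

There is one attempt and no reset: what is moved stays moved. The work goes in short steps, Python scripts to look and compute and a shell command to move; the robot and the scene stay as the last step left them, time stands still between calls to the robot, and variables do not carry over. Pictures are saved under pics/ and viewed, at most 10 in all, crops included, and the job is handed in when it is done.

```bash
ls; mkdir -p pics; cat > h.py <<'E'
import numpy as np, cv2
from scipy.spatial.transform import Rotation as R
from workcell import telemetry, camera, camera_params, ticket, boxes_of, cut_out, spot_point, bot
def att(p):
    a=np.array(p["attitude"],float)
    return R.from_quat(a).as_matrix() if a.size==4 else a.reshape(3,3)
def ray(p,uv):
    K=np.array(p["camera_matrix"]); d=(np.array(uv,float)-K[:2,2])/[K[0,0],K[1,1]]
    r=d.copy()
    for _ in range(20): r=d/(1+p["k1"]*(r@r))
    v=att(p)@np.array([r[0],r[1],1]); return np.array(p["eye"],float),v/np.linalg.norm(v)
def onz(p,uv,z):
    e,v=ray(p,uv); return e+v*(z-e[2])/v[2]
def proj(p,X):
    c=att(p).T@(np.array(X)-p["eye"]); r=c[:2]/c[2]; r=r*(1+p["k1"]*(r@r)); K=np.array(p["camera_matrix"])
    return r*[K[0,0],K[1,1]]+K[:2,2]
def snap(n,f):
    im=camera(n); cv2.imwrite(f"pics/{f}.png",im[:,:,::-1]); return im
E
python3 - <<'E'
from h import *
np.set_printoptions(precision=3,suppress=True)
o=telemetry.get_obs(); print(o); print(bot.tcp_to_tips)
for n in ("scene","top","wrist"):
    p=camera_params(n); print(n,p)
    snap(n,n+"0")
    for t in ("slide","label_end","blank_a","rack","strip_base","strip_mid"):
        for f in (boxes_of,spot_point):
            print(n,t,f.__name__,[(np.round(d["at"],3).tolist(),round(d["conf"],2)) for d in f(t,n)])
a=cv2.imread("pics/scene0.png");b=cv2.imread("pics/top0.png")
E
```

```text
pics
{'clock': 0.0, 'joint_pos': array([ 1.158,  0.241,  0.004,  1.335, -0.   ,  1.571]), 'joint_vel': array([ 0.002,  0.003,  0.   , -0.   ,  0.   ,  0.001]), 'tau': array([ -0.   , -37.232,  25.241,   0.017,  -0.   ,  -0.   ]), 'eef_pos': array([0.2  , 0.457, 0.252]), 'tool_rot': array([ 0.205,  0.979, -0.001, -0.   ]), 'ft_force': array([-0.554,  0.033, -0.122]), 'ft_torque': array([ 0.007,  0.051, -0.048]), 'grasp_force': 0.0, 'grip_width': 0.08514258182998087}
0.022
scene {'camera_matrix': array([[385.7  ,   0.   , 318.317],
       [  0.   , 385.7  , 193.855],
       [  0.   ,   0.   ,   1.   ]]), 'k1': -0.0580130325897527, 'eye': array([ 0.115, -0.423,  0.736]), 'attitude': array([ 0.879, -0.345,  0.129, -0.304])}
scene slide call [([0.487, -0.246, 0.044], 0.8)]
scene slide call [([0.491, -0.247, 0.003], 0.68)]
scene label_end call [([0.487, -0.278, 0.045], 0.51), ([0.468, 0.082, 0.035], 0.23)]
scene label_end call [([0.486, -0.249, 0.001], 0.88)]
scene blank_a call [([0.391, -0.264, 0.048], 0.87), ([0.55, -0.116, 0.053], 0.67), ([0.44, -0.261, 0.05], 0.66)]
scene blank_a call 
[... 1292 characters left out ...]
 ([0.434, -0.255, 0.002], 0.46)]
top strip_base call [([0.472, 0.092, -0.0], 0.9)]
top strip_mid call [([0.472, 0.094, 0.038], 0.93)]
top strip_mid call [([0.47, 0.093, 0.039], 0.97)]
wrist {'camera_matrix': array([[332.151,   0.   , 317.655],
       [  0.   , 332.151, 198.622],
       [  0.   ,   0.   ,   1.   ]]), 'k1': -0.007885942708859941, 'eye': array([0.132, 0.487, 0.375]), 'attitude': array([0.828, 0.541, 0.081, 0.124])}
wrist slide call []
wrist slide call []
wrist label_end call []
wrist label_end call []
wrist blank_a call []
wrist blank_a call []
wrist rack call []
wrist rack call []
wrist strip_base call []
wrist strip_base call []
wrist strip_mid call []
wrist strip_mid call []
```

View pics/scene0.png

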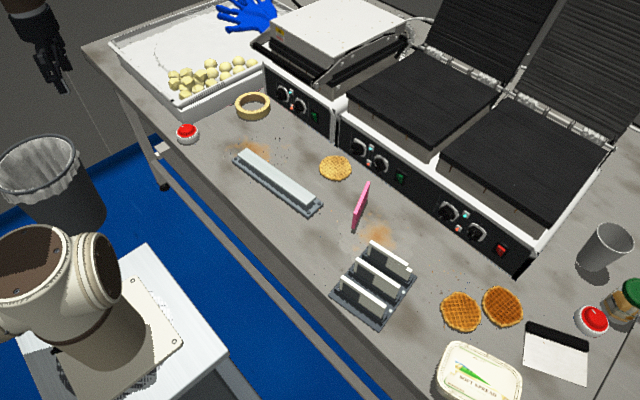

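View pics/top0.png

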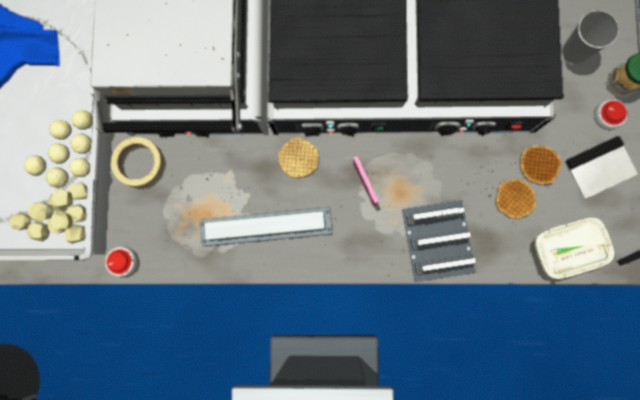

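```bash
python3 - <<'E'
from h import *
a=cv2.imread("pics/scene0.png")[230:335,320:425];b=cv2.imread("pics/top0.png")[190:290,395:485]
a=cv2.resize(a,(480,480),interpolation=cv2.INTER_CUBIC)
b=cv2.resize(b,(320,356),interpolation=cv2.INTER_CUBIC); c=np.zeros((480,800,3),np.uint8); c[:,:480]=a; c[:356,480:]=b
cv2.imwrite("pics/z.png",c)
pt=camera_params("top")
im=cv2.imread("pics/top0.png")
# strip base and rack orientation: dark/bright regions by masks
for t in ("strip_base","strip_mid","rack","blank_a","slide"):
    for d in cut_out(t,"top"):
        m=d["pixels"].astype(np.uint8); r=cv2.minAreaRect(np.argwhere(m)[:,::-1].astype(np.float32))
        z={"strip_base":.012,"strip_mid":.034,"rack":.02}.get(t,.065)
        P=np.array([onz(pt,q,z)[:2] for q in cv2.boxPoints(r)])
        e=P[1]-P[0],P[2]-P[1]; l=max(e,key=np.linalg.norm)
        print(t,round(d["conf"],2),P.mean(0).round(4),[np.linalg.norm(k).round(3) for k in e],"yaw of long",np.round(np.arctan2(l[1],l[0]),3), m.sum())
E
```

```text
strip_base 0.56 [0.4736 0.0943] [np.float64(0.271), np.float64(0.06)] yaw of long -1.475 3704
strip_mid 0.61 [0.4728 0.0941] [np.float64(0.243), np.float64(0.04)] yaw of long -1.478 2226
rack 0.81 [ 0.4436 -0.2529] [np.float64(0.122), np.float64(0.149)] yaw of long -2.997 3458
rack 0.16 [ 0.3937 -0.2683] [np.float64(0.11), np.float64(0.011)] yaw of long -1.406 275
blank_a 0.83 [ 0.5573 -0.1065] [np.float64(0.014), np.float64(0.102)] yaw of long -2.709 358
blank_a 0.8 [ 0.4411 -0.2513] [np.float64(0.103), np.float64(0.013)] yaw of long -1.413 312
blank_a 0.67 [ 0.3933 -0.2594] [np.float64(0.106), np.float64(0.009)] yaw of long -1.418 247
slide 0.89 [ 0.491 -0.244] [np.float64(0.102), np.float64(0.014)] yaw of long -1.408 355
```

View pics/z.png

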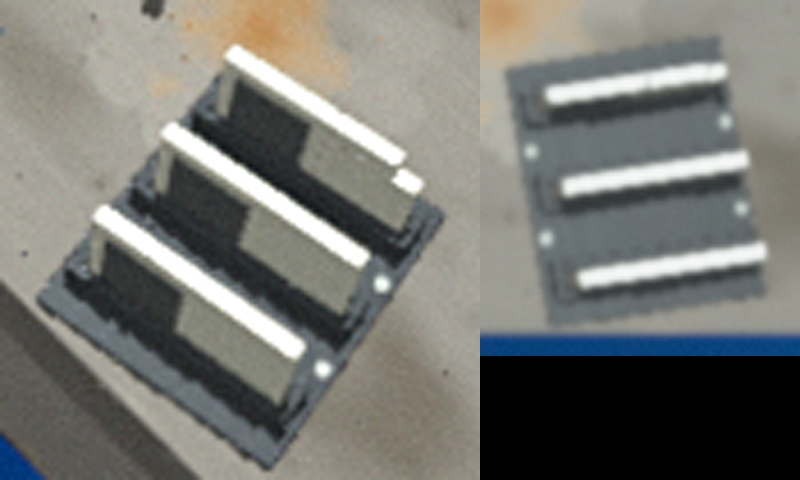

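The rack is at about (372,285) in the scene picture. The notched slide is the far one, with its notch at the right (-y) end at about scene (405,270), and its plain grey end is to the left. The pink decoy at (360,207) is ignored. The heights and slot spacing agree with the text, so I'm moving now.

```bash
python3 -m creep '0.32 -0.5 -0.475 0 0; 0.32 -0.95 -0.9 0 0; 0.32 -1 -0.95 0 0; 0.32 -1 -0.95 0 0' && python3 -m creep '0.32 -0.5 -0.475 0 0; 0.32 -0.95 -0.9 0 0; 0.32 -1 -0.95 0 0; 0.32 -1 -0.95 0 0' && python3 -m creep '0.32 -0.5 -0.475 0 0; 0.32 -0.95 -0.9 0 0; 0.32 -1 -0.95 0 0; 0.32 -1 -0.95 0 0'
```

```text
clock: 2.7
eef_pos: [0.2813, 0.2645, 0.2535]
tool_rot: [0.207, 0.978, -0.0, 0.0]
ft_force: [0.2, -0.3, -0.0]
grip_width: 0.0276
grasp_force: 0.0
clock: 3.2
eef_pos: [0.3619, 0.0737, 0.2536]
tool_rot: [0.208, 0.978, -0.0, 0.001]
ft_force: [-0.7, 0.9, 0.9]
grip_width: 0.0275
grasp_force: 0.0
clock: 3.7
eef_pos: [0.4421, -0.1171, 0.2532]
tool_rot: [0.207, 0.978, -0.0, 0.0]
ft_force: [-1.0, 0.1, -0.4]
grip_width: 0.0275
grasp_force: 0.0
```

```bash
python3 -m creep '0.32 -0.29 -0.275 0.2 0.06; 0.32 -0.58 -0.55 0.35 0.12; 0.32 -0.585 -0.549 0.5 0.18; 0.32 -0.585 -0.549 0.5 0.24; 0.32 -0.585 -0.549 0.5 0.30; 0.32 -0.585 -0.549 0.5 0.316; 0.32 -0.585 -0.549 0.5 0.316' && python3 - <<'E'
from h import *
o=telemetry.get_obs(); print(o["eef_pos"],R.from_quat(o["tool_rot"]).as_matrix().round(3).tolist(),o["joint_pos"].round(2))
p=camera_params("wrist"); im=snap("wrist","w1"); np.save("w1.npy",p,allow_pickle=True)
pt=camera_params("top")
for t in ("slide","label_end","blank_a","rack"):
    for f in (boxes_of,spot_point): print(t,[(np.round(d["at"],4).tolist(),round(d["conf"],2)) for d in f(t,"wrist")])
    if t!="label_end":
      for d in cut_out(t,"wrist"):
        m=d["pixels"].astype(np.uint8); print(t,cv2.minAreaRect(np.argwhere(m)[:,::-1].astype(np.float32)),m.sum())
E
```

```text
clock: 4.58
eef_pos: [0.4886, -0.2239, 0.1783]
tool_rot: [0.646, 0.764, 0.0, -0.0]
ft_force: [-0.5, -0.4, -0.1]
grip_width: 0.0273
grasp_force: 0.0
[ 0.48858726 -0.22394406  0.17829519] [[-0.166, 0.986, -0.0], [0.986, 0.166, 0.0], [0.001, -0.0, -1.0]] [-0.43  0.36 -0.03  1.18  0.    0.97]
slide [([0.4914, -0.2387, 0.0657], 0.67)]
slide [([0.4898, -0.2505, 0.0072], 0.89)]
slide ((316.500244140625, 219.4891357421875), (11.279943466186523, 125.14434814453125), 1.2453643083572388) 1355
label_end [([0.4931, -0.2687, 0.0639], 0.96)]
label_end []
blank_a [([0.4436, -0.2411, 0.0641], 0.81), ([0.3953, -0.2539, 0.055], 0.57), ([0.5586, -0.1104, 0.062], 0.57)]
blank_a [([0.446, -0.2585, 0.0077], 0.7), ([0.3936, -0.2649, 0.0055], 0.63), ([0.5626, -0.1067, -0.003], 0.61)]
blank_a ((446.32427978515625, 54.673545837402344), (14.026996612548828, 167.80397033691406), 74.5536880493164) 2157
blank_a ((195.6829376220703, 221.6463623046875), (131.9656982421875, 33.46075439453125), 83.6598129272461) 3815
blank_a ((256.29052734375, 214.31048583984375), (116.50446319580078, 23.121116638183594), 87.1375961303711) 2223
rack [([0.4524, -0.2419, 0.006], 0.74)]
rack [([0.4406, -0.2595, 0.0046], 0.97)]
rack ((260.2004699707031, 204.7681884765625), (168.28370666503906, 129.03062438964844), 0.8680514693260193) 13484
```

View pics/w1.png

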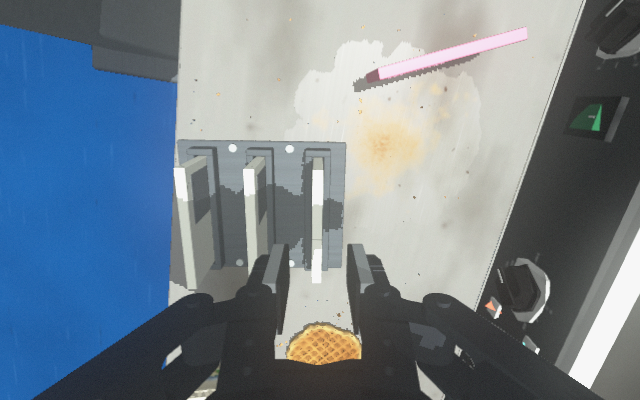

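The wrist picture shows the notched slide's top edge running from about (318,158) to (317,283), with the notch step at about y=240–250. It lies between the open fingers, with the blanks at x≈256 and x≈195. Next I compute the exact offset.

```bash
python3 - <<'E'
from h import *
np.set_printoptions(precision=4,suppress=True)
p=np.load("w1.npy",allow_pickle=True).item()
im=cv2.imread("pics/w1.png").min(2)
for r in (157,160,165,175,190,200,230,240,245,250,260,270,280,284): print(r,im[r,306:330])
for uv,z in (((318.5,157),.065),((317,235),.065),((317,250),.053),((317,283),.053)): print(uv,onz(p,uv,z))
pt=camera_params("top"); ps=camera_params("scene")
# two-view: project predicted slide corners in scene/top for check
c=np.array([0.492,-0.246]);x=np.array([np.cos(-1.406),np.sin(-1.406)])
for s in (-.05,.038,.05):
    X=np.r_[c+s*x,.065 if s<.05 else .053]; print(s,X,proj(ps,X),proj(pt,X),proj(p,X))
E
```

```text
157 [142 145 145 145 151 135 119 127 139 140 141 138 140 143 148 145 124 108
 128 146 147 145 146 145]
160 [144 147 149 152 150 133 105 145 169 171 173 174 175 173 172 171 147 105
 127 148 152 149 151 149]
165 [105 104 102 103 104  98 105 151 171 171 171 173 175 173 171 172 178 114
 126 147 149 147 151 147]
175 [101 101 102 102 104  96 186 247 247 247 247 247 247 247 247 247 247 168
 134 146 147 148 151 141]
190 [101 105 105 102 103  98 235 247 247 247 247 247 247 247 247 247 247 185
 145 146 148 152 151 134]
200 [100 102 103 101 100  97 241 247 247 247 247 247 247 247 247 247 243 147
 110 110 112 104 102 100]
230 [ 99  97 100  96  99  93 181 203 200 203 202 206 202 200 201 199 120 138
 150 113 100 103  96 142]
240 [100 100  99 101  97  97 187 200 198 201 198 194 192 189 189 172 139 145
 146 147 147 142 123 144]
245 [ 98 102 102  98  98 108 186 201 201 203 205 204 205 206 205 214 146 146
 147 142 144 142 124 146]
250 [101  99 102 101  95 118 188 201 247 247 247 247 247 247 247 243 160 147
 145 148 143 140 134 148]
260 [108 100 102 103  97 160 247 247 247 247 247 247 247 247 247 230 154 145
 145 145 149 139 147 146]
270 [146 147 148 149 149 198 247 247 247 247 247 247 247 247 247 214 144 137
 137 140 143 150 190 197]
280 [199 203 201 199 200 200 247 247 247 247 247 247 247 247 247 217 198 198
 197 198 201 199 201 202]
284 [199 198 200 203 201 201 202 203 203 202 201 202 200 202 203 202 203 201
 201 200 203 202 205 204]
(318.5, 157) [ 0.4834 -0.1913  0.065 ]
(317, 235) [ 0.4923 -0.2508  0.065 ]
(317, 250) [ 0.4953 -0.2689  0.053 ]
(317, 283) [ 0.5004 -0.2991  0.053 ]
-0.05 [ 0.4838 -0.1967  0.065 ] [368.3585 239.1404] [412.2922 217.5382] [317.788  164.4132]
0.038 [ 0.4982 -0.2835  0.065 ] [405.9704 262.5637] [457.5037 209.9263] [317.5565 273.6322]
0.05 [ 0.5002 -0.2953  0.053 ] [410.0551 268.7742] [462.2459 209.6579] [317.5335 279.0688]
```

```bash
python3 - <<'E'
from h import *
np.set_printoptions(precision=4,suppress=True)
p=np.load("w1.npy",allow_pickle=True).item(); print(p["eye"])
im=cv2.imread("pics/w1.png").min(2); print([(r,int(im[r,317])) for r in range(152,290,2)])
a=onz(p,(318,171.5),.065); b=onz(p,(317,282.5),.053); print(a,b,b-a,np.hypot(*(b-a)[:2]),(a+b)/2)
# scene/top edge ends from white top band
for n,uv in (("top",None),("scene",None)):
    q=camera_params(n); g=cv2.imread(f"pics/{n}0.png").min(2)
    c=np.array([0.491,-0.246]);x=np.array([np.cos(-1.406),np.sin(-1.406)])
    print(n,[(s,int(g[tuple(np.round(proj(q,np.r_[c+s/1000*x,.065]))[::-1].astype(int))])) for s in range(-66,60,3)])
E
```

```text
[ 0.476  -0.151   0.2998]
[(152, 155), (154, 150), (156, 133), (158, 167), (160, 174), (162, 168), (164, 172), (166, 172), (168, 173), (170, 247), (172, 247), (174, 247), (176, 247), (178, 247), (180, 247), (182, 247), (184, 247), (186, 247), (188, 247), (190, 247), (192, 247), (194, 247), (196, 247), (198, 247), (200, 247), (202, 247), (204, 224), (206, 203), (208, 204), (210, 202), (212, 203), (214, 203), (216, 201), (218, 203), (220, 202), (222, 202), (224, 202), (226, 202), (228, 202), (230, 206), (232, 205), (234, 201), (236, 202), (238, 201), (240, 194), (242, 203), (244, 203), (246, 204), (248, 204), (250, 247), (252, 247), (254, 247), (256, 247), (258, 247), (260, 247), (262, 247), (264, 247), (266, 247), (268, 247), (270, 247), (272, 247), (274, 247), (276, 247), (278, 247), (280, 247), (282, 247), (284, 202), (286, 203), (288, 203)]
[ 0.4848 -0.2018  0.065 ] [ 0.5003 -0.2986  0.053 ] [ 0.0155 -0.0969 -0.012 ] 0.09808940012775379 [ 0.4926 -0.2502  0.059 ]
top [(-66, 122), (-63, 89), (-60, 87), (-57, 99), (-54, 95), (-51, 104), (-48, 127), (-45, 198), (-42, 239), (-39, 236), (-36, 228), (-33, 211), (-30, 239), (-27, 238), (-24, 227), (-21, 217), (-18, 240), (-15, 238), (-12, 229), (-9, 220), (-6, 240), (-3, 240), (0, 236), (3, 239), (6, 228), (9, 231), (12, 235), (15, 241), (18, 240), (21, 240), (24, 237), (27, 242), (30, 241), (33, 240), (36, 239), (39, 239), (42, 241), (45, 242), (48, 226), (51, 182), (54, 141), (57, 143)]
scene [(-66, 111), (-63, 145), (-60, 146), (-57, 145), (-54, 146), (-51, 140), (-48, 134), (-45, 253), (-42, 255), (-39, 255), (-36, 255), (-33, 255), (-30, 255), (-27, 255), (-24, 255), (-21, 255), (-18, 255), (-15, 255), (-12, 255), (-9, 255), (-6, 255), (-3, 255), (0, 255), (3, 255), (6, 255), (9, 255), (12, 255), (15, 255), (18, 255), (21, 255), (24, 255), (27, 255), (30, 255), (33, 255), (36, 255), (39, 255), (42, 250), (45, 143), (48, 144), (51, 148), (54, 147), (57, 150)]
```

```bash
python3 -m creep '0.32 -0.055 -0.006 0.1 0; 0.32 -0.055 -0.006 0.4 0; 0.32 -0.055 -0.006 0.7 0; 0.32 -0.055 -0.006 0.85 0; 0.32 -0.055 -0.006 0.85 0; 0.32 -0.055 -0.006 0.85 0' && python3 - <<'E'
from h import *
o=telemetry.get_obs(); print(o["eef_pos"]); snap("wrist","w2")
p=camera_params("wrist")
for f in (boxes_of,spot_point): print([(np.round(d["at"],4).tolist(),round(d["conf"],2)) for d in f("slide","wrist")])
E
```

```text
clock: 5.92
eef_pos: [0.4895, -0.2336, 0.0512]
tool_rot: [0.646, 0.763, 0.0, 0.0]
ft_force: [0.0, -0.0, -0.1]
grip_width: 0.0273
grasp_force: 0.0
[ 0.48954612 -0.2335622   0.05123416]
[([0.4883, -0.2228, 0.0658], 0.76)]
[([0.4936, -0.2506, 0.0076], 0.56)]
```

View pics/w2.png

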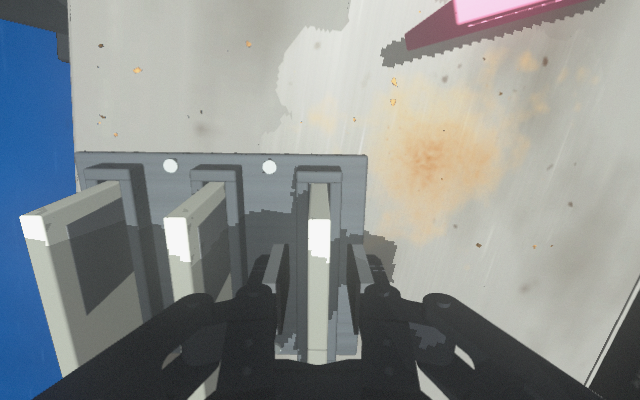

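The slide's top edge (plain end at about (319,218)) sits centred between the fingers, at about x=280 and x=352, and nothing is being touched. Next: close and lift.

```bash
python3 -m creep '0 0 0 0 0; 0 0 0 0 0; 0 0 0 0 0; 0 0 0 0 0; 0 0 0 -0.1 0; 0 0 0 -0.3 0; 0 0 0 -0.6 0; 0 0 0 -0.6 0; 0 0 0 -0.6 0' && python3 - <<'E'
from h import *
o=telemetry.get_obs(); print(o["eef_pos"],o["joint_pos"].round(3),o["ft_force"],o["ft_torque"])
snap("scene","s2"); p=camera_params("scene")
for t in ("slide","blank_a"): print([(np.round(d["at"],4).tolist(),round(d["conf"],2)) for d in spot_point(t,"scene")])
E
```

```text
clock: 7.2
eef_pos: [0.4887, -0.2328, 0.1409]
tool_rot: [0.646, 0.763, -0.0, -0.0]
ft_force: [0.0, -0.2, -1.4]
grip_width: 0.0072
grasp_force: 59.0
[ 0.4886666  -0.23284724  0.14085717] [-0.445  0.395 -0.081  1.095 -0.     0.961] [ 0.01965509 -0.17571738 -1.4117082 ] [0.02131221 0.00442298 0.01207533]
[([0.4892, -0.2451, 0.0919], 0.77)]
[([0.3961, -0.2643, 0.0071], 0.93), ([0.5578, -0.1077, -0.0015], 0.88), ([0.4453, -0.2559, 0.0071], 0.77)]
```

```bash
python3 -m creep '0 0.25 0.025 0 0; 0 0.6 0.06 0 0; 0 1 0.1 0 0' && python3 -m creep '0 0.35 0.035 0 0; 0 0.7 0.07 0 0; 0 1 0.1 0 0' && python3 -m creep '0 0.3 0.04 0 0.0226; 0 0.55 0.07 0 0.0226; 0 0.66 0.084 0.1 0.0226; 0 0.66 0.084 0.25 0.0226; 0 0.66 0.084 0.333 0.0226; 0 0.66 0.084 0.333 0.0226; 0 0.66 0.084 0.333 0.0226' && python3 - <<'E'
from h import *
np.set_printoptions(precision=4,suppress=True)
o=telemetry.get_obs(); print(o["eef_pos"],o["tool_rot"],o["ft_force"],o["ft_torque"])
for n in ("scene","top","wrist"):
    snap(n,n+"3")
    for t in ("slide","strip_mid"): print(n,t,[(np.round(d["at"],4).tolist(),round(d["conf"],2)) for d in spot_point(t,n)])
a=cv2.imread("pics/scene3.png")[120:240,200:340]; cv2.imwrite("pics/z3.png",np.hstack([cv2.resize(a,(400,343)),cv2.resize(cv2.imread("pics/wrist3.png")[:,120:520],(343,343))]))
E
```

```text
clock: 7.72
eef_pos: [0.4784, -0.0816, 0.1396]
tool_rot: [0.647, 0.762, -0.0, -0.001]
ft_force: [0.6, 0.2, -1.5]
grip_width: 0.0067
grasp_force: 59.0
clock: 8.1
eef_pos: [0.4682, 0.0695, 0.1398]
tool_rot: [0.646, 0.763, -0.001, -0.001]
ft_force: [0.3, -0.5, -0.7]
grip_width: 0.0068
grasp_force: 59.0
clock: 8.98
eef_pos: [0.4659, 0.1671, 0.0911]
tool_rot: [0.673, 0.739, 0.0, 0.0]
ft_force: [0.3, -0.1, -1.5]
grip_width: 0.0075
grasp_force: 59.0
[0.4659 0.1671 0.0911] [0.6734 0.7393 0.0001 0.0001] [ 0.3074 -0.0645 -1.5194] [-0.0522 -0.0389  0.022 ]
scene slide [([0.4677, 0.1522, 0.0419], 0.66), ([0.4452, -0.2568, 0.0004], 0.5)]
scene strip_mid [([0.4656, 0.0933, 0.0343], 0.72), ([0.4662, 0.1525, 0.0465], 0.17)]
top slide [([0.4715, 0.1544, 0.0417], 0.68)]
top strip_mid [([0.4707, 0.0933, 0.036], 0.91)]
wrist slide [([0.4672, 0.1472, 0.0442], 0.83)]
wrist strip_mid [([0.472, 0.0934, 0.0329], 0.62)]
```

View pics/z3.png

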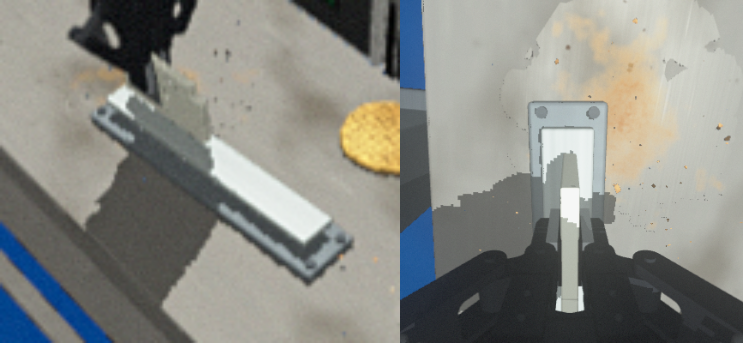

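The slide is lined up lengthwise over the left part of the strip, about 10 mm above it. In the wrist half of the picture it lies along the strip's middle line. Next: press down gently.

```bash
python3 -m creep '0 0 0 0.04 0; 0 0 0 0.07 0; 0 0 0 0.085 0; 0 0 0 0.085 0; 0 0 0 0.085 0' ; python3 -c "
from h import *
o=telemetry.get_obs(); print(o['eef_pos'],o['ft_force'],o['ft_torque'])"
```

```text
clock: 10.05
eef_pos: [0.4653, 0.1675, 0.0783]
tool_rot: [0.673, 0.74, -0.0, -0.0]
ft_force: [-1.2, 0.6, 1.7]
grip_width: 0.0075
grasp_force: 59.5
[0.46532174 0.16753292 0.07827555] [-1.1772178   0.58394223  1.72982012] [-0.09388706  0.3250083  -0.00802277]
```

```bash
python3 -m creep '0 0 0 0.01 0; 0 0 0 0.01 0; 0 -0.03 0 0.01 0; 0 -0.07 0 0.01 0; 0 -0.11 0 0.01 0; 0 -0.15 0 0.01 0; 0 -0.19 0 0.01 0; 0 -0.23 0 0.01 0'; python3 -c "
from h import *
o=telemetry.get_obs(); print(o['eef_pos'],o['ft_force'],o['ft_torque'])"
```

```text
clock: 11.05
eef_pos: [0.4688, 0.1328, 0.0766]
tool_rot: [0.673, 0.74, 0.0, -0.0]
ft_force: [0.1, 2.2, 3.6]
grip_width: 0.0072
grasp_force: 59.7
[0.46878651 0.13276116 0.07663197] [0.09345979 2.24021178 3.56367871] [0.57988882 0.06961254 0.03858561]
```

```bash
python3 -m creep '0 -0.045 0 -0.002 0; 0 -0.09 0 -0.003 0; 0 -0.135 0 -0.003 0; 0 -0.18 0 -0.003 0; 0 -0.225 0 -0.003 0; 0 -0.27 0 -0.003 0' && python3 -m creep '0 -0.045 0 0 0; 0 -0.09 0 0 0; 0 -0.135 0 0 0; 0 -0.18 0 0 0; 0 -0.225 0 0 0; 0 -0.27 0 0 0; 0 -0.3 0 0 0; 0 -0.3 0 0 0'; python3 - <<'E'
from h import *
o=telemetry.get_obs(); print(o['eef_pos'],o['ft_force'],o['ft_torque'])
for n in ("scene","top","wrist"):
    snap(n,n+"4"); print(n,[(np.round(d["at"],4).tolist(),round(d["conf"],2)) for d in spot_point("slide",n)])
E
```

```text
clock: 11.8
eef_pos: [0.4725, 0.0924, 0.077]
tool_rot: [0.673, 0.74, -0.0, -0.0]
ft_force: [0.1, 2.7, 3.7]
grip_width: 0.0072
grasp_force: 59.6
clock: 12.8
eef_pos: [0.4768, 0.0472, 0.077]
tool_rot: [0.673, 0.739, -0.001, 0.0]
ft_force: [-0.1, -0.0, 3.9]
grip_width: 0.0072
grasp_force: 59.6
[0.47679165 0.04717643 0.07704317] [-0.09308765 -0.00933304  3.88344059] [ 0.0179874  -0.01164236  0.04869173]
scene [([0.4741, 0.0342, 0.029], 0.55), ([0.4433, -0.2559, 0.006], 0.27), ([0.4683, 0.0938, 0.032], 0.17)]
top [([0.4794, 0.0316, 0.0261], 0.68)]
wrist [([0.4776, 0.0304, 0.033], 0.83)]
```

```bash
python3 -m creep '0 0 0 -0.1 0; 0 0 0 -0.4 0; 0 0 0 -0.8 0; 0 0 0 -1 0' && python3 -m creep '0 0 0 -0.4 0; 0 0 0 -0.8 0; 0 0 0 -1 0' && python3 -m creep '0 0 0 -0.4 0; 0 0 0 -0.8 0; 0 0 0 -1 0';  python3 -c "
from h import *
o=telemetry.get_obs(); print(o['eef_pos'],o['joint_pos'].round(3))"
```

```text
clock: 13.6
eef_pos: [0.4774, 0.0485, 0.2295]
tool_rot: [0.673, 0.74, 0.001, 0.001]
ft_force: [0.3, -0.2, -1.1]
grip_width: 0.0071
grasp_force: 59.0
clock: 13.98
eef_pos: [0.4771, 0.0485, 0.3798]
tool_rot: [0.673, 0.74, 0.001, 0.001]
ft_force: [0.2, 0.3, -1.0]
grip_width: 0.0076
grasp_force: 59.0
clock: 14.35
eef_pos: [0.4766, 0.0484, 0.5295]
tool_rot: [0.673, 0.74, 0.001, 0.001]
ft_force: [0.5, 0.8, -1.3]
grip_width: 0.0073
grasp_force: 59.0
[0.47657425 0.04841297 0.52951731] [1.010e-01 2.890e-01 8.020e-01 2.080e+00 1.000e-03 1.577e+00]
```

The wrist joint is near its limit here, so going out of reach may tip the tool outward. I'll try that carefully.

```bash
python3 -m creep '0 0 0 -0.3 0; 0 0 0 -0.6 0; 0 0 0 -0.8 0; 0 0 0 -0.8 0';  python3 -c "
from h import *
o=telemetry.get_obs(); print(o['eef_pos'],o['joint_pos'].round(3),R.from_quat(o['tool_rot']).as_matrix().round(3))"
```

```text
clock: 14.85
eef_pos: [0.4565, 0.0461, 0.5751]
tool_rot: [0.673, 0.739, 0.022, 0.02]
ft_force: [0.9, 0.6, -0.6]
grip_width: 0.0069
grasp_force: 60.0
[0.45653796 0.04609411 0.57509083] [0.101 0.259 0.897 2.149 0.    1.577] [[-0.094  0.994  0.06 ]
 [ 0.996  0.094  0.006]
 [ 0.     0.06  -0.998]]
```

```bash
python3 -m creep '0 0 0.3 -0.4 0; 0 0 0.6 -0.8 0; 0 0 0.6 -1 0; 0 0 0.6 -1 0';  python3 -c "
from h import *
o=telemetry.get_obs(); print(o['eef_pos'],o['joint_pos'].round(3),R.from_quat(o['tool_rot']).as_matrix().round(3))"
```

```text
clock: 15.35
eef_pos: [0.4912, 0.0491, 0.5881]
tool_rot: [0.672, 0.738, 0.045, 0.041]
ft_force: [-0.9, 0.2, -1.1]
grip_width: 0.0078
grasp_force: 60.1
[0.49121957 0.04905407 0.58807574] [0.099 0.315 1.016 2.149 0.    1.576] [[-0.094  0.988  0.121]
 [ 0.996  0.093  0.012]
 [ 0.001  0.122 -0.993]]
```

```bash
python3 -m creep '0 0 0 0.4 0; 0 0 0 0.8 0; 0 0 0 1 0; 0 0 0 1 0';  python3 -c "
from h import *
o=telemetry.get_obs(); print(o['eef_pos'],o['joint_pos'].round(3),R.from_quat(o['tool_rot']).as_matrix().round(3))"
```

```text
clock: 15.85
eef_pos: [0.5077, 0.0507, 0.4362]
tool_rot: [0.672, 0.738, 0.043, 0.038]
ft_force: [0.8, -0.1, 0.1]
grip_width: 0.0069
grasp_force: 60.0
[0.50772169 0.05072006 0.43622086] [0.1   0.174 0.385 1.667 0.    1.576] [[-0.094  0.989  0.114]
 [ 0.996  0.093  0.012]
 [ 0.001  0.115 -0.993]]
```

The tip angle is kept: tool y's z-component is now 0.115, and each move starts from the pose actually reached. Repeating the push at the wrist limit should build up the tip.

```bash
python3 -m creep '0 0 0.3 -0.5 0; 0 0 0.4 -1 0; 0 0 0.4 -1 0; 0 0 0.4 -1 0' && python3 -m creep '0 0 0.4 -0.5 0; 0 0 0.8 -1 0; 0 0 0.8 -1 0; 0 0 0.8 -1 0' && python3 -m creep '0 0 0 -0.5 0; 0 0 0 -1 0; 0 0 0 -1 0; 0 0 0 -1 0';  python3 -c "
from h import *
o=telemetry.get_obs(); print(o['eef_pos'],o['joint_pos'].round(3),R.from_quat(o['tool_rot']).as_matrix().round(3))"
```

```text
clock: 16.35
eef_pos: [0.5846, 0.058, 0.5735]
tool_rot: [0.67, 0.736, 0.07, 0.063]
ft_force: [-1.9, 0.2, 0.9]
grip_width: 0.0076
grasp_force: 60.1
clock: 16.85
eef_pos: [0.5682, 0.056, 0.6012]
tool_rot: [0.668, 0.734, 0.088, 0.079]
ft_force: [0.5, 0.3, -0.9]
grip_width: 0.0074
grasp_force: 60.0
clock: 17.35
eef_pos: [0.5351, 0.0527, 0.6495]
tool_rot: [0.664, 0.73, 0.12, 0.108]
ft_force: [0.0, 0.0, -1.0]
grip_width: 0.0072
grasp_force: 60.1
[0.53509522 0.05273259 0.6495462 ] [0.098 0.372 1.275 2.149 0.    1.575] [[-0.094  0.944  0.317]
 [ 0.996  0.089  0.032]
 [ 0.002  0.319 -0.948]]
```

```bash
python3 -m creep '0 0 -0.15 -0.5 0; 0 0 -0.3 -1 0; 0 0 -0.3 -1 0; 0 0 -0.3 -1 0' && python3 -m creep '0 0 -0.15 -0.5 0; 0 0 -0.3 -1 0; 0 0 -0.3 -1 0; 0 0 -0.3 -1 0';  python3 -c "
from h import *
o=telemetry.get_obs(); print(o['eef_pos'],o['joint_pos'].round(3),R.from_quat(o['tool_rot']).as_matrix().round(3))"
```

```text
clock: 17.85
eef_pos: [0.49, 0.0485, 0.7034]
tool_rot: [0.658, 0.723, 0.158, 0.143]
ft_force: [-0.1, 0.1, -0.8]
grip_width: 0.0069
grasp_force: 60.1
clock: 18.35
eef_pos: [0.4394, 0.0436, 0.7522]
tool_rot: [0.649, 0.713, 0.196, 0.177]
ft_force: [0.8, 0.6, -0.8]
grip_width: 0.0071
grasp_force: 60.1
[0.43940431 0.04362781 0.75217186] [ 0.099  0.164  1.275  2.149 -0.     1.576] [[-0.095  0.857  0.506]
 [ 0.996  0.08   0.05 ]
 [ 0.002  0.509 -0.861]]
```

```bash
python3 -m creep '0 0 -0.15 -0.5 0; 0 0 -0.3 -1 0; 0 0 -0.3 -1 0; 0 0 -0.3 -1 0' && python3 -m creep '0 0 -0.15 -0.5 0; 0 0 -0.3 -1 0; 0 0 -0.3 -1 0; 0 0 -0.3 -1 0' && python3 -m creep '0 0 -0.15 -0.5 0; 0 0 -0.3 -1 0; 0 0 -0.3 -1 0; 0 0 -0.3 -1 0';  python3 -c "
from h import *
o=telemetry.get_obs(); print(o['eef_pos'],o['joint_pos'].round(3),R.from_quat(o['tool_rot']).as_matrix().round(3))"
```

```text
clock: 18.85
eef_pos: [0.384, 0.0383, 0.7954]
tool_rot: [0.639, 0.702, 0.233, 0.21]
ft_force: [-0.6, 0.9, -1.1]
grip_width: 0.0074
grasp_force: 60.1
clock: 19.35
eef_pos: [0.3244, 0.0324, 0.8324]
tool_rot: [0.627, 0.689, 0.269, 0.243]
ft_force: [0.3, 0.4, -0.9]
grip_width: 0.007
grasp_force: 60.1
clock: 19.85
eef_pos: [0.2097, 0.041, 0.8818]
tool_rot: [0.614, 0.651, 0.364, 0.259]
ft_force: [0.2, 1.9, -1.0]
grip_width: 0.0073
grasp_force: 60.1
[0.20972227 0.04096293 0.8818225 ] [ 0.269 -0.227  1.274  2.149 -0.058  1.752] [[-0.113  0.611  0.783]
 [ 0.988 -0.018  0.156]
 [ 0.109  0.791 -0.602]]
```

The label normal is now about 38° from straight up. Next: bring it down in front of the irons.

```bash
python3 -m creep '0 -0.04 -0.15 0.25 0; 0 -0.08 -0.3 0.55 0; 0 -0.12 -0.45 0.85 0; 0 -0.12 -0.45 0.85 0' && python3 -m creep '0 -0.04 -0.15 0.25 0; 0 -0.08 -0.3 0.55 0; 0 -0.12 -0.45 0.85 0; 0 -0.12 -0.45 0.85 0';  python3 -c "
from h import *
o=telemetry.get_obs(); print(o['eef_pos'],o['joint_pos'].round(3),R.from_quat(o['tool_rot']).as_matrix().round(3))"
```

```text
clock: 20.35
eef_pos: [0.2717, 0.0485, 0.7391]
tool_rot: [0.611, 0.66, 0.359, 0.25]
ft_force: [0.2, -0.5, -0.4]
grip_width: 0.0073
grasp_force: 60.1
clock: 20.85
eef_pos: [0.3301, 0.0536, 0.6073]
tool_rot: [0.61, 0.661, 0.36, 0.25]
ft_force: [-0.3, 0.6, -0.4]
grip_width: 0.0073
grasp_force: 60.1
[0.33012869 0.05355022 0.60734328] [ 0.049 -0.645 -0.102  1.214  0.133  1.604] [[-0.132  0.626  0.769]
 [ 0.985 -0.002  0.17 ]
 [ 0.108  0.78  -0.617]]
```

```bash
python3 -m creep '0 -0.04 -0.15 0.25 0; 0 -0.08 -0.3 0.55 0; 0 -0.12 -0.45 0.85 0; 0 -0.12 -0.45 0.85 0' && python3 -m creep '0 -0.04 -0.1 0.25 0; 0 -0.06 -0.25 0.5 0; 0 -0.06 -0.3 0.7 0; 0 -0.06 -0.3 0.7 0; 0 -0.06 -0.3 0.7 0; 0 -0.06 -0.3 0.7 0; 0 -0.06 -0.3 0.7 0; 0 -0.06 -0.3 0.7 0';  python3 - <<'E'
from h import *
o=telemetry.get_obs(); print(o['eef_pos'],o['joint_pos'].round(3),abs(o['joint_vel']).max(),R.from_quat(o['tool_rot']).as_matrix().round(3))
snap("scene","s5"); print([(t,[(np.round(d["at"],4).tolist(),round(d["conf"],2)) for d in spot_point(t,"scene")]) for t in ("slide","blank_a","strip_mid")])
snap("top","t5"); print([(t,[(np.round(d["at"],4).tolist(),round(d["conf"],2)) for d in spot_point(t,"top")]) for t in ("slide","blank_a")])
E
```

```text
clock: 21.35
eef_pos: [0.3902, 0.0578, 0.4817]
tool_rot: [0.608, 0.659, 0.363, 0.253]
ft_force: [-1.7, 0.3, -1.5]
grip_width: 0.0073
grasp_force: 60.1
clock: 22.35
eef_pos: [0.446, 0.067, 0.3865]
tool_rot: [0.606, 0.658, 0.366, 0.256]
ft_force: [-0.4, 0.8, -0.7]
grip_width: 0.007
grasp_force: 60.1
[0.4460147  0.0669692  0.38648473] [ 0.083 -0.512 -0.67   0.49   0.106  1.625] 0.008601276604922726 [[-0.134  0.61   0.781]
 [ 0.985 -0.003  0.171]
 [ 0.107  0.792 -0.601]]
[('slide', [([0.4847, 0.0599, 0.3546], 0.74), ([0.4405, -0.2566, 0.008], 0.63)]), ('blank_a', [([0.5603, -0.1086, -0.0009], 0.73), ([0.3952, -0.2637, 0.006], 0.63), ([0.4448, -0.2546, 0.0061], 0.58), ([0.4428, -0.2554, 0.0075], 0.57)]), ('strip_mid', [([0.4683, 0.0946, 0.0347], 0.57)])]
[('slide', [([0.4844, 0.059, 0.3531], 0.92)]), ('blank_a', [([0.4393, -0.2613, 0.0087], 0.82), ([0.562, -0.1042, 0.0023], 0.76), ([0.3899, -0.2629, 0.0103], 0.64)])]
```

View pics/s5.png

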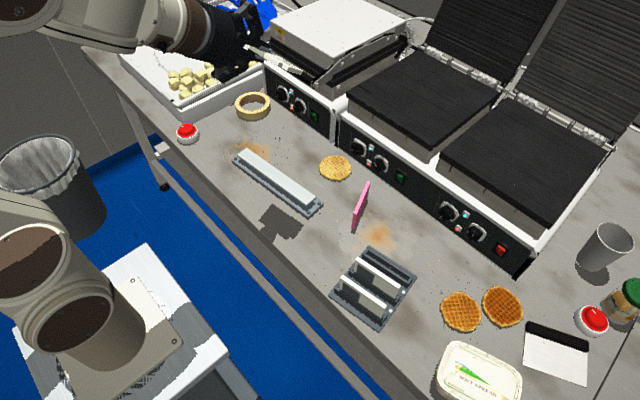

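View pics/t5.png

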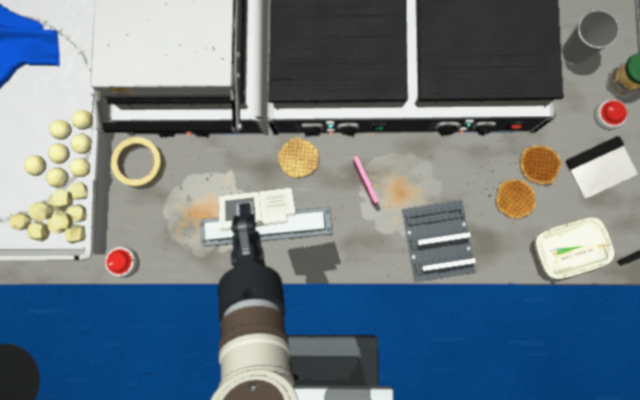

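The top picture shows the label with its ruled lines facing up at about (275,205), with the fingers on the grey plain end at about (240,210). Both blanks are still in the rack at (443,240) and (448,265), and the strip is free. Handing in.

```bash
python3 -c "
from h import *
print(ticket.job_done())"
```

```text
the job is handed in; nothing more can be done
None
```

I handed the job in at about 22.5 s with no verdict returned: the notched slide was drawn along the strip at about 4–5 mm (estimated from the wrist force) and is held by its plain end at about 0.35 m, label normal about 38° from straight up, strip free and both blanks in the rack.

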